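# Put the washed one-cup drip filter together on its cup

### The arm

A 7-joint arm with a two-finger parallel gripper is mounted at the origin on a cart in front of the work surface, level with it; the furniture and walls round the work are solid. World frame = base frame: x ahead of the robot, y to its left, z up, the work surface at z = 0. Lengths are in m, angles in rad, forces in N, time in s.
With the tool pointing down it reaches from about 0.425 to 1.025 m from the base axis. Payload 9.4 kg.
Tool frame: the origin (TCP) lies midway between the tips of the shut fingers; the grasp point (between the pads) lies 19 mm behind it; z points along the fingers, y is the line along which they close (so a half turn about z gives the same grasp; the last joint's range is limited). The gripper opens to 93 mm and grips with 3 to 60 N. Pads are 15 mm wide; open, the fingers measure 128 mm over their backs; the gripper's body (75 mm by 188 mm) begins 65 mm behind the grasp point.
Start: joints at [-0.077, 0.599, -0.003, 1.599, 0.002, 0.943, -0.08], TCP at [0.725, -0, 0.219] pointing down, gripper open.
Joint ranges: [-2.57, 2.57], [-0.35, 1.97], [-1.29, 1.29], [0.11, 2.56], [-1.05, 4.19], [0.11, 1.86], [-2.63, 2.63]. Speed limits (rad/s): [2.22, 2.22, 3.01, 3.01, 3.14, 3.14, 3.14].

### API

Orientations are given as a 3x3 rotation matrix whose columns are the frame's x, y, z axes.
In Python, from plant import arm gives the robot as it stands.
- The arm moves only by the tool shift_gripper, called after "Call:" as name([rows], argument=value, ...), one row to a line, values as JSON. Schema: {"type":"object","properties":{"segments":{"type":"array","items":{"type":"array","items":{"type":"number"},"minItems":6,"maxItems":6},"minItems":1,"maxItems":20},"finger_gap":{"type":"number"},"only":{"type":"string"},"quiet":{"type":"boolean"},"lines":{"type":"string"}},"required":["segments"],"additionalProperties":false}. segments is a list of rows, 1 to 20 of them, each of 6 numbers: dx, dy, dz in units of 100 mm, then a rotation vector rx, ry, rz in rad; each row is the pose to reach, as a shift and turn from the pose commanded when the call began, along the tool's axes at that moment; what a row does not reach only later rows make up. A row lasts 1/8 s, in which the tool goes at most 0.0625 m and 0.188 rad, less where a joint would pass 70% of its speed; a pose out of reach is approached as far as the arm can. finger_gap is the finger opening in m, set as the call begins (left out keeps the last). The fingers move at their own pace and stop on an object; the grip force is fixed at half the most. Time passes only in rows, so rows that do not move let the fingers close. The tool returns the time, the measured TCP pose, the force, the opening and the grip force at its end. only (a regular expression) keeps the lines of the reply that match it, lines (a string "A,B") keeps lines A to B, and quiet returns only ok. Input that does not fit is refused with a message, and nothing moves.
- arm.state(): the state, without advancing time (a new reading comes with each control period).
- arm.get_image(name): name is "scene" or "side" or "wrist"; returns a dict with "image" (384x512x3 uint8, red, green, blue), "vfov" (degrees; the focal length in pixels is half the picture's height over the tangent of half this angle, whatever the lens; pixels are square), "cx", "cy" (the principal point, pixels), "dist" ([k1, k2, p1, p2, k3] as OpenCV has them; the pictures are not rectified), "pose" (4x4, takes a point from camera to world coordinates). Camera axes: x right, y down, z forward; pixel columns grow to the right and rows downward; lengths in m; the calibration is good to about 2 mm. A picture is of the moment at which its call begins. There is no depth.
- arm.finish_job(): hands the job in; it is judged then, once.
The state is a dict: "time_s": time; "q": joint angles; "dq": joint speeds; "tau": joint torques, N m; "tcp_pos": TCP position; "tcp_rot": TCP orientation; "wrist_force": force on the tool from outside, world axes, zero at the start; "ft_torque": the same for the moment, N m; "gripper_width": finger opening in m; "gripper_force": force on a finger pad.
Only numpy, scipy, OpenCV 4.12 (cv2) and the standard library are available. Lean on these libraries where they do the work, as an engineer would, in place of code of your own. Each camera call takes 0.05 s, during which the arm holds its last target. There are 200 camera calls.

### The job

The one-cup steel drip filter has been washed and its parts are drying on the bar mat: please set it up for the display on the counter, working from the bottom up. Stand the espresso cup in the recess of the wooden saucer, lay the base plate on the cup with its collar up, stand the filter chamber in the collar, lower the press into the chamber, and last put the lid on the chamber. Place each part squarely and let go of it before taking the next, and leave the milk jug, the cocoa shaker and the bell where they are.

Things in the scene. Friction and masses are not known exactly. Their poses are not given: they have to be found in the camera images.
- cup: White china espresso cup, hollow, upright. Mouth 60 mm outside (inside about 48), foot 42 mm across, 56 mm high, 0.15 kg; the wall tapers in towards the foot. Origin at foot level, 12 mm off the cup's axis: the axis passes through (0, +12 mm) in its own x, y. z up; the handle points along its own -y (out to 42 mm, top at 53 mm): grip the outside of the rim along its x axis.
- saucer: Turned wooden saucer, 120 mm across, 12 mm high at the edge, fixed to the counter. In its middle a round recess 56 mm across, its floor 6 mm above the counter and 3 mm below the wood round it; the cup's foot stands on that floor. Origin at the centre of the underside, z up.
- base_plate: Steel base plate, collar up. Flange 92 mm across from 4 to 6.5 mm above the origin; below it a boss 40 mm across, 4 mm high, that enters the cup's mouth; on top a collar ring, 61 mm outside, 56 inside, from 6.5 to 15.5 mm: grip it across with the fingertips just above the flange. Origin: centre of the boss's underside, z up; on the cup's rim it is 52 mm above the cup's origin. 0.07 kg.
- chamber: Steel filter chamber: open cylinder, 52 mm outside, 47 mm inside, 50 mm high, perforated floor 3 mm thick, mouth up. Origin at the centre of its underside, z up. In place it stands on the base plate inside the collar, its origin 6.5 mm above the plate's. 0.09 kg.
- press: Steel press: perforated disc 42 mm across, 5 mm thick, with a thin upright stem and a grip knob 12 mm across from 44 to 60 mm above the origin. Origin at the centre of the disc's underside, z up. In place the disc lies on the chamber's floor, its origin 3 mm above the chamber's, the knob reaching 13 mm above the chamber's rim. 0.08 kg.
- lid: Steel lid: hollow dome with a skirt 61 mm outside, 57 inside, 8.5 mm deep, that goes over the outside of the chamber's rim; grip knob 15.5 mm across from 34.5 to 50.5 mm above the origin. Origin at the centre of the skirt's lower edge, z up. In place its shoulder rests on the chamber's rim, its origin 41.5 mm above the chamber's. 0.07 kg.
- milk_jug: White china milk jug with a handle, taller and wider than the cup, 67x103x85 mm; a bystander, loose. Origin at the centre of its underside.
- cocoa_shaker: Glass shaker with a grey cap, 44 mm across, 90 mm high; a bystander, loose. Origin at the centre of its underside.
- bell: Domed call bell, 72 mm across, 58 mm high; a bystander, loose. Origin at the centre of its underside.

How it is judged:
On the way, in this order (a step that is already met when the one before it is completed fails the run):
1. the cup stands in the recess of the wooden saucer, let go (x of saucer in the frame of cup between -0.008 and 0.008 m and y of saucer in the frame of cup between 0.004 and 0.02 m and z of saucer in the frame of cup between -0.009 and -0.003 m and angle between cup's own z axis and vertical below 0.1 rad and contact force between the fingers and cup below 0.2 N), for 0.3 s.
2. the base plate lies level on the cup's mouth, let go (x of base_plate in the frame of cup between -0.008 and 0.008 m and y of base_plate in the frame of cup between 0.004 and 0.02 m and z of base_plate in the frame of cup between 0.049 and 0.055 m and angle between base_plate's own z axis and vertical below 0.1 rad and contact force between the fingers and base_plate below 0.2 N), for 0.3 s.
3. the filter chamber stands inside the plate's collar, let go (horizontal distance between chamber and base_plate below 0.006 m and z of chamber in the frame of base_plate between 0.0035 and 0.0095 m and angle between chamber's own z axis and vertical below 0.1 rad and contact force between the fingers and chamber below 0.2 N), for 0.3 s.
4. the press stands on the chamber's floor, let go (horizontal distance between press and chamber below 0.006 m and z of press in the frame of chamber between 0 and 0.006 m and angle between press's own z axis and vertical below 0.1 rad and contact force between the fingers and press below 0.2 N), for 0.3 s.
5. the lid is seated on the chamber's rim, let go (horizontal distance between lid and chamber below 0.006 m and z of lid in the frame of chamber between 0.0385 and 0.0445 m and angle between lid's own z axis and vertical below 0.1 rad and contact force between the fingers and lid below 0.2 N), for 0.3 s.
At the end, for the whole second after the job is handed in: Cup in the saucer's recess and plate on the cup's rim (each within 8 mm in x and y), chamber in the collar, press on its floor and lid on its rim (each within 6 mm of the axis below); all within 3 mm of the seated height, upright within 0.1 rad, let go and at rest (all of step 1 and all of step 2 and all of step 3 and all of step 4 and all of step 5 and linear speed of each of cup, base_plate, chamber, press, lid below 0.02 m/s and angular speed of each of cup, base_plate, chamber, press, lid below 0.3 rad/s); the robot touches nothing.
It fails at once if the milk jug is moved more than 30 mm (distance of milk_jug from where it was at the start of the episode above 0.03 m).
It fails at once if the cocoa shaker is moved more than 30 mm (distance of cocoa_shaker from where it was at the start of the episode above 0.03 m).
It fails at once if the call bell is moved more than 30 mm (distance of bell from where it was at the start of the episode above 0.03 m).
It fails at once if the cup is tipped over (angle between cup's own z axis and vertical above 0.7 rad).
It also fails if it takes over 125 s, if anything falls off the work surface, if the arm or the gripper's body presses on something with over 40 N, if the wrist force passes 120 N, or if a joint passes its speed limit or range.

## Working session

There is one attempt and no reset: what is moved stays moved. The work goes in short steps, Python scripts to look and compute and a tool call to move; the robot and the scene stay as the last step left them, time stands still between calls to the robot, and variables do not carry over. Pictures are saved under pics/ and viewed, at most 14 in all, crops included, and the job is handed in when it is done.

```bash
ls; mkdir -p pics; python3 - <<'E'
from plant import arm
import cv2,numpy as np
for n in("scene","side","wrist"):
    d=arm.get_image(n); cv2.imwrite(f"pics/{n}0.png",d["image"][:,:,::-1]); print(n,d["vfov"],d["cx"],d["cy"],d["dist"],np.round(d["pose"],3).tolist())
s=arm.state();print(s["tcp_pos"],s["tcp_rot"],s["time_s"],s["gripper_width"])
E
```

```text
pics
plant.py
scene 47.043201887741105 259.3824540272881 191.9203045614712 [-0.07763912  0.          0.          0.          0.        ] [[-0.997, -0.076, 0.024, 0.546], [-0.079, 0.873, -0.482, 0.487], [0.015, -0.482, -0.876, 1.006], [0.0, 0.0, 0.0, 1.0]]
side 42.01405246840541 262.64486739854044 192.7238572291503 [-0.05463083  0.          0.          0.          0.        ] [[0.831, 0.485, -0.272, 0.955], [0.556, -0.733, 0.392, -0.565], [-0.009, -0.477, -0.879, 1.317], [0.0, 0.0, 0.0, 1.0]]
wrist 65.66295690988629 256.99203000020145 188.0881280174435 [-0.00615443  0.          0.          0.          0.        ] [[1.0, -0.001, 0.0, 0.726], [-0.001, -0.961, -0.276, 0.077], [0.001, 0.276, -0.961, 0.384], [0.0, 0.0, 0.0, 1.0]]
[ 7.24659620e-01 -2.80527192e-05  2.17965473e-01] [[-4.86349893e-05  9.99999361e-01 -1.12964758e-03]
 [ 9.99999990e-01  4.84814942e-05 -1.35905724e-04]
 [-1.35850870e-04 -1.12965418e-03 -9.99999353e-01]] 0.15 0.0928983679249656
```

View pics/scene0.png

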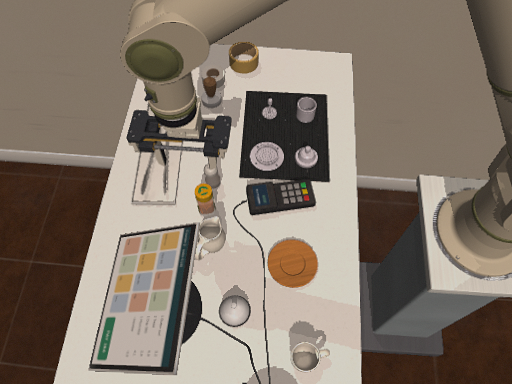

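View pics/side0.png

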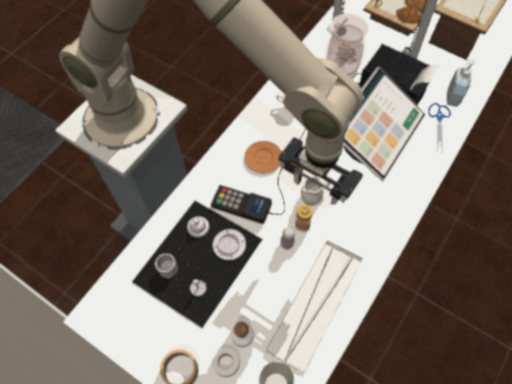

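View pics/wrist0.png

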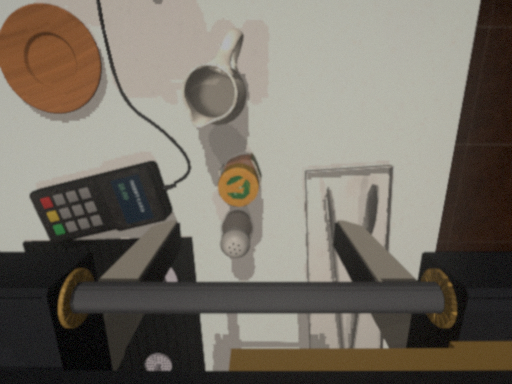

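The scene picture shows the mat with the press at (269,108), chamber (306,108), plate (267,155) and lid (306,155). The saucer is at (293,262), the bell at (234,308), the jug at (211,235) and the cup at (306,355). The wrist picture shows only the saucer, jug and shaker usefully.

```bash
cat > h.py <<'E'
from plant import arm
import cv2,numpy as np
def K(d):
    f=192/np.tan(np.radians(d["vfov"]/2)); return np.array([[f,0,d["cx"]],[0,f,d["cy"]],[0,0,1]])
def snap(n,name):
    d=arm.get_image(n); np.save(f"pics/{name}.npy",d,allow_pickle=True); cv2.imwrite(f"pics/{name}.png",d["image"][:,:,::-1]); return d
def load(name): return np.load(f"pics/{name}.npy",allow_pickle=True).item()
def ray(d,p):
    u=cv2.undistortPoints(np.array([[p]],float),K(d),np.array(d["dist"]))[0,0]
    v=d["pose"][:3,:3]@[*u,1]; return d["pose"][:3,3],v/np.linalg.norm(v)
def onz(d,p,z):
    o,v=ray(d,p); return (o+v*(z-o[2])/v[2]).round(4)
def tri(rs):
    A=sum(np.eye(3)-np.outer(v,v) for o,v in rs); b=sum((np.eye(3)-np.outer(v,v))@o for o,v in rs)
    x=np.linalg.solve(A,b); return x.round(4),[round(float(np.linalg.norm(np.cross(x-o,v))),4) for o,v in rs]
def proj(d,P):
    T=np.linalg.inv(d["pose"]); return cv2.projectPoints(np.atleast_2d(P).astype(float),cv2.Rodrigues(T[:3,:3])[0],T[:3,3],K(d),np.array(d["dist"]))[0][:,0]
E
python3 - <<'E'
from h import *
a=snap("scene","sc");b=snap("side","sd")
for n,p,q,z in[("press",(269,101),(198,285),.055),("chamber",(307,102),(166,259),.05),("plate",(267,155),(229,243),.01),("lid",(306,148),(199,220),.045),("saucer",(293,262),(263,157),.009),("cup",(304,355),None,.056),("bell",(234,300),None,.058),("jug",(211,228),None,.085),("shk",(203,190),(305,210),.09)]:
    print(n,onz(a,p,z),onz(b,q,z) if q else"",tri([ray(a,p),ray(b,q)]) if q else"")
c=a["image"][320:384,260:360,::-1];cv2.imwrite("pics/cupc.png",cv2.resize(c,None,fx=6,fy=6,interpolation=cv2.INTER_CUBIC))
E
```

```text
press [ 0.5685 -0.3273  0.055 ] [ 0.5758 -0.324   0.055 ] (array([ 0.5721, -0.325 ,  0.0554]), [0.0039, 0.0039])
chamber [ 0.4621 -0.338   0.05  ] [ 0.458  -0.3131  0.05  ] (array([ 0.4654, -0.3178,  0.0725]), [0.0014, 0.0014])
plate [ 0.5621 -0.1766  0.01  ] [ 0.5608 -0.1685  0.01  ] (array([ 0.5626, -0.171 ,  0.0179]), [0.0006, 0.0006])
lid [ 0.4604 -0.1846  0.045 ] [ 0.4601 -0.169   0.045 ] (array([ 0.4636, -0.1738,  0.0592]), [0.002, 0.002])
saucer [0.4789 0.1213 0.009 ] [0.481  0.1241 0.009 ] (array([0.4804, 0.1226, 0.0112]), [0.0014, 0.0014])
cup [0.4503 0.3396 0.056 ]  
bell [0.6061 0.237  0.058 ]  
jug [0.6741 0.0834 0.085 ]  
shk [ 0.7052 -0.0106  0.09  ] [0.7018 0.0019 0.09  ] (array([ 0.7037, -0.0039,  0.102 ]), [0.0006, 0.0006])
```

View pics/cupc.png

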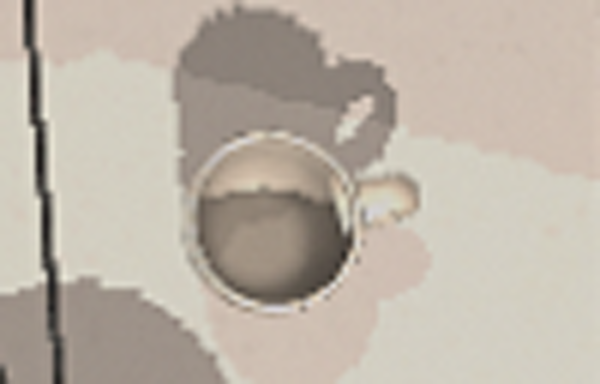

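The crop puts the cup's rim centre at scene pixel (305.7,357), with the handle to the right and slightly up, tip at (329,353).

Careful with the scale: shifts go in units of 100 mm. That gives: -0.275 m is -2.75, 0.32 m is 3.2.

```bash
python3 - <<'E'
from h import *
a=load("sc")
c=onz(a,(305.7,357),.056);h=onz(a,(329,353),.048);print(c,h,np.degrees(np.arctan2(*(h-c)[[1,0]])),np.linalg.norm((h-c)[:2]))
E
```

```text
[0.4466 0.3434 0.056 ] [0.3973 0.3305 0.048 ] -165.33655506108963 0.0509597880686331
```

Call:
shift_gripper([
  [0,-0.6,0,0,0,-0.18],
  [0,-1.2,0,0,0,-0.36],
  [0,-1.8,0,0,0,-0.54],
  [0,-2.4,0,0,0,-0.72],
  [0.6,-2.75,0,0,0,-0.9],
  [1.2,-2.75,0,0,0,-1.08],
  [1.8,-2.75,0,0,0,-1.26],
  [2.4,-2.75,0,0,0,-1.4],
  [3,-2.75,0,0,0,-1.4],
  [3.2,-2.75,0,0,0,-1.4],
  [3.2,-2.75,0,0,0,-1.4],
  [3.2,-2.75,0,0,0,-1.4],
])

```text
time_s: 1.75
tcp_pos: [0.4502, 0.3177, 0.2183]
tcp_rot: [[-0.985, 0.172, -0.0], [0.172, 0.985, -0.002], [0.0, -0.002, -1.0]]
wrist_force: [0.8, -0.3, -1.1]
gripper_width: 0.0928
gripper_force: 0.0
```

```bash
python3 - <<'E'
from h import *
d=snap("wrist","w1");print(arm.state()["q"].round(2),arm.state()["tcp_rot"].round(3).tolist())
E
```

```text
[-0.4   0.42 -0.44  1.98  0.25  0.79  0.42] [[-0.985, 0.172, -0.0], [0.172, 0.985, -0.002], [-0.0, -0.002, -1.0]]
```
View pics/w1.png

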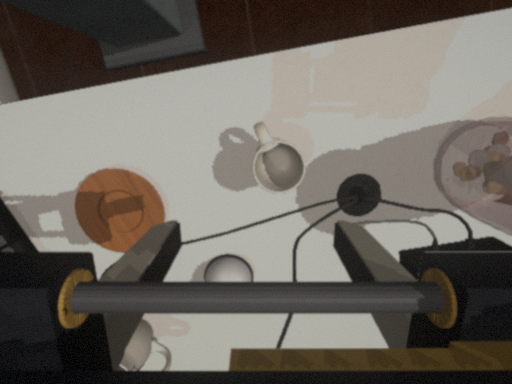

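The wrist picture shows the cup's rim centre at (278,166) with the handle up-left to (262,127). The saucer's recess is at about (121,210) and the bell at (229,273).

```bash
python3 - <<'E'
from h import *
d=load("w1");a=load("sc")
c=onz(d,(278.5,166),.056);h=onz(d,(262,125),.05);print(c,h,np.degrees(np.arctan2(*(h-c)[[1,0]])))
print(tri([ray(a,(305.7,357)),ray(d,(278.5,166))]))
print(onz(d,(121,210),.009),tri([ray(a,(293,262)),ray(d,(121,210))]),onz(d,(229,268),.05))
S=arm.state();print(S["tcp_rot"].T@(c-S["tcp_pos"]))
E
```

```text
[0.4479 0.3428 0.056 ] [0.4005 0.3321 0.05  ] -167.279354460238
(array([0.4471, 0.3432, 0.0583]), [0.0006, 0.0006])
[0.4814 0.1266 0.009 ] (array([0.4802, 0.1242, 0.0097]), [0.0027, 0.0027]) [0.5689 0.261  0.05  ]
[0.00677968 0.0245974  0.16246692]
```

Converted, 0.189 m is 1.89, 0.0246 m is 0.246.

Call:
shift_gripper([
  [0.07,0.246,0.2,0,0,-0.18],
  [0.07,0.246,0.4,0,0,-0.36],
  [0.07,0.246,0.8,0,0,-0.41],
  [0.07,0.246,1.2,0,0,-0.41],
  [0.07,0.246,1.5,0,0,-0.41],
  [0.07,0.246,1.7,0,0,-0.41],
  [0.07,0.246,1.89,0,0,-0.41],
  [0.07,0.246,1.89,0,0,-0.41],
  [0.07,0.246,1.89,0,0,-0.41],
])

```text
time_s: 2.92
tcp_pos: [0.4478, 0.3447, 0.0303]
tcp_rot: [[-0.972, -0.236, 0.001], [-0.236, 0.972, -0.0], [-0.001, -0.0, -1.0]]
wrist_force: [-0.2, 0.3, 0.6]
gripper_width: 0.0931
gripper_force: 0.0
```

Call:
shift_gripper([
  [0,0,0,0,0,0],
  [0,0,0,0,0,0],
  [0,0,0,0,0,0],
  [0,0,0,0,0,0],
  [0,0,0,0,0,0],
  [0,0,0,0,0,0],
  [0,0,0,0,0,0],
  [0,0,0,0,0,0],
], finger_gap=0.05)

```text
time_s: 3.92
tcp_pos: [0.4474, 0.3451, 0.0297]
tcp_rot: [[-0.972, -0.237, 0.0], [-0.237, 0.972, -0.0], [-0.0, -0.001, -1.0]]
wrist_force: [0.8, -1.9, 4.8]
gripper_width: 0.058
gripper_force: 30.0
```

Call:
shift_gripper([
  [0,0,-0.2,0,0,0],
  [0,0,-0.5,0,0,0],
  [0,0,-0.8,0,0,0],
  [0,0,-1,0,0,0],
  [0,0,-1,0,0,0],
])

```text
time_s: 4.55
tcp_pos: [0.4477, 0.3463, 0.1305]
tcp_rot: [[-0.972, -0.237, 0.002], [-0.237, 0.972, 0.002], [-0.002, 0.002, -1.0]]
wrist_force: [0.0, -0.4, -1.4]
gripper_width: 0.0581
gripper_force: 30.0
```

```bash
python3 - <<'E'
from h import *
snap("wrist","w2");snap("scene","s2")
E
```

```text
(no output)
```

View pics/w2.png

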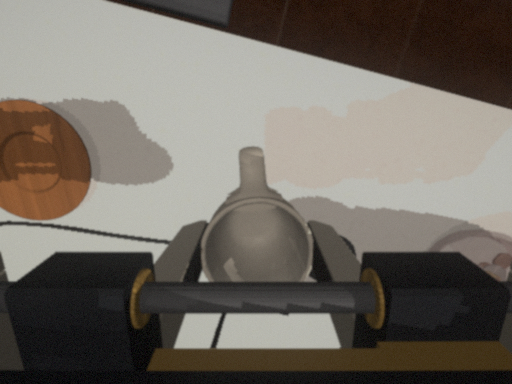

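The cup is held between the fingers, rim centre near (258,245) with the handle straight up. The saucer is at the left with its recess near (30,162).

```bash
python3 - <<'E'
from h import *
d=load("w2");s=arm.state();c=onz(d,(258,244),s["tcp_pos"][2]+.0263);print("cup",c,s["tcp_rot"].T@(c-s["tcp_pos"]))
for n in("w1","sc","sd"):
    d=load(n);hsv=cv2.cvtColor(d["image"],cv2.COLOR_RGB2HSV);m=cv2.inRange(hsv,(5,110,60),(18,255,255))
    if n=="w1": m[:,200:]=0
    if n=="sc": m[:220]=0;m[300:]=0;m[:,:260]=0;m[:,330:]=0
    if n=="sd": m[:135]=0;m[180:]=0;m[:,:235]=0;m[:,285:]=0
    m=cv2.morphologyEx(m,cv2.MORPH_OPEN,np.ones((3,3)))
    ct=max(cv2.findContours(m,0,1)[0],key=cv2.contourArea);p=cv2.convexHull(ct)[:,0].astype(float)
    P=np.array([onz(d,q,.011) for q in p]);(x,y),r=cv2.minEnclosingCircle(P[:,:2].astype(np.float32))
    e=cv2.fitEllipse(P[:,:2].astype(np.float32)*1000);print(n,x,y,r,e)
E
```

```text
cup [0.4435 0.3455 0.1552] [ 0.00343388  0.00098561 -0.02624975]
w1 0.48286741971969604 0.12476612627506256 0.05908147618174553 ((482.6954650878906, 124.60904693603516), (116.8380126953125, 117.5291748046875), 28.517333984375)
sc 0.4808732569217682 0.12344633042812347 0.05983889475464821 ((480.79791259765625, 123.46436309814453), (117.83831787109375, 119.3381576538086), 1.9203598499298096)
sd 0.4800395965576172 0.1248495876789093 0.05683964490890503 ((480.37042236328125, 124.6480941772461), (111.46090698242188, 112.46043395996094), 9.788471221923828)
```

Converted, -0.2247 m is -2.247, 0.06 m is 0.6.

Call:
shift_gripper([
  [0.04,-0.5,0,0,0,0],
  [0.08,-1,0,0,0,0],
  [0.12,-1.5,0,0,0,0],
  [0.16,-2,0,0,0,0],
  [0.168,-2.247,0,0,0,0],
  [0.168,-2.247,0,0,0,0],
  [0.168,-2.247,0.3,0,0,0],
  [0.168,-2.247,0.6,0,0,0],
  [0.168,-2.247,0.8,0,0,0],
  [0.168,-2.247,0.8,0,0,0],
  [0.168,-2.247,0.8,0,0,0],
])

```text
time_s: 6.02
tcp_pos: [0.4841, 0.1242, 0.0498]
tcp_rot: [[-0.971, -0.238, -0.0], [-0.238, 0.971, 0.0], [0.0, 0.0, -1.0]]
wrist_force: [0.6, 0.1, -0.5]
gripper_width: 0.0581
gripper_force: 30.0
```

Call:
shift_gripper([
  [0,0,0.04,0,0,0],
  [0,0,0.08,0,0,0],
  [0,0,0.11,0,0,0],
  [0,0,0.125,0,0,0],
  [0,0,0.125,0,0,0],
  [0,0,0.125,0,0,0],
])

```text
time_s: 6.78
tcp_pos: [0.4842, 0.1232, 0.0372]
tcp_rot: [[-0.972, -0.237, 0.0], [-0.237, 0.972, -0.0], [-0.0, -0.0, -1.0]]
wrist_force: [-0.7, -1.0, -1.2]
gripper_width: 0.058
gripper_force: 30.0
```

Call:
shift_gripper([
  [0,0,0.01,0,0,0],
  [0,0,0.02,0,0,0],
  [0,0,0.02,0,0,0],
  [0,0,0.02,0,0,0],
])

```text
time_s: 7.28
tcp_pos: [0.4846, 0.1231, 0.0356]
tcp_rot: [[-0.972, -0.237, 0.001], [-0.237, 0.972, -0.0], [-0.001, -0.0, -1.0]]
wrist_force: [0.2, -0.9, 6.6]
gripper_width: 0.0581
gripper_force: 30.0
```

Call:
shift_gripper([
  [0,0,0,0,0,0],
  [0,0,0,0,0,0],
  [0,0,0,0,0,0],
  [0,0,0,0,0,0],
  [0,0,0,0,0,0],
], finger_gap=0.093)

```text
time_s: 7.9
tcp_pos: [0.4842, 0.1232, 0.0351]
tcp_rot: [[-0.972, -0.237, -0.0], [-0.237, 0.972, -0.0], [0.0, 0.0, -1.0]]
wrist_force: [0.1, 0.1, 0.2]
gripper_width: 0.0928
gripper_force: 0.0
```

Call:
shift_gripper([
  [0,0,-0.2,0,0,0],
  [0,0,-0.5,0,0,0],
  [0,0,-1,0,0,0],
  [0,0,-1.5,0,0,0],
  [0,0,-1.85,0,0,0],
  [0,0,-1.85,0,0,0],
  [0,0,-1.85,0,0,0],
])

```text
time_s: 8.78
tcp_pos: [0.4839, 0.1227, 0.2195]
tcp_rot: [[-0.972, -0.237, -0.0], [-0.237, 0.972, -0.001], [0.001, -0.0, -1.0]]
wrist_force: [0.1, 0.2, -0.8]
gripper_width: 0.0931
gripper_force: 0.0
```

```bash
python3 - <<'E'
from h import *
snap("wrist","w3");snap("scene","s3");snap("side","d3")
a=load("s3")["image"][85:285,200:340,::-1];b=load("w3")["image"][:,:,::-1]
cv2.imwrite("pics/c3.png",np.hstack([cv2.resize(b[:300],None,fx=.9,fy=.9),cv2.resize(a,None,fx=1.89,fy=1.89)[:270]][:1]+[cv2.resize(a,(int(140*1.35),270))]))
E
```

```text
(no output)
```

View pics/c3.png

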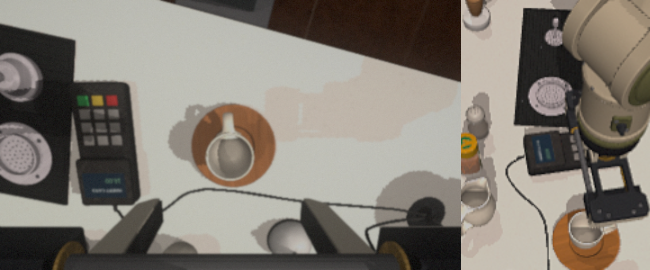

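The cup stands in the saucer, handle up, with its rim centre at wrist pixel (255,175). The plate and lid are partly visible at the left.

Call:
shift_gripper([
  [0.08,-0.45,0,0,0,0.18],
  [0.16,-0.9,0,0,0,0.36],
  [0.24,-1.35,0,0,0,0.54],
  [0.32,-1.8,0,0,0,0.72],
  [0.4,-2.25,0,0,0,0.9],
  [0.48,-2.7,0,0,0,1.08],
  [0.56,-3.15,0,0,0,1.26],
  [0.64,-3.6,0,0,0,1.44],
  [0.7,-4.05,0,0,0,1.62],
  [0.763,-4.48,0,0,0,1.81],
  [0.763,-4.48,0,0,0,1.81],
  [0.763,-4.48,0,0,0,1.81],
  [0.763,-4.48,0,0,0,1.81],
])

```text
time_s: 10.55
tcp_pos: [0.5163, -0.3286, 0.2197]
tcp_rot: [[-0.003, 1.0, -0.001], [1.0, 0.003, 0.001], [0.001, -0.001, -1.0]]
wrist_force: [0.5, 0.0, -0.4]
gripper_width: 0.0929
gripper_force: 0.0
```

```bash
python3 - <<'E'
from h import *
d=snap("wrist","w4")
d=load("w3");print("cup axis",onz(d,(255.5,175.5),.062),onz(d,(259.5,160),.011))
E
```

```text
cup axis [0.4874 0.1214 0.062 ] [0.4785 0.1242 0.011 ]
```

View pics/w4.png

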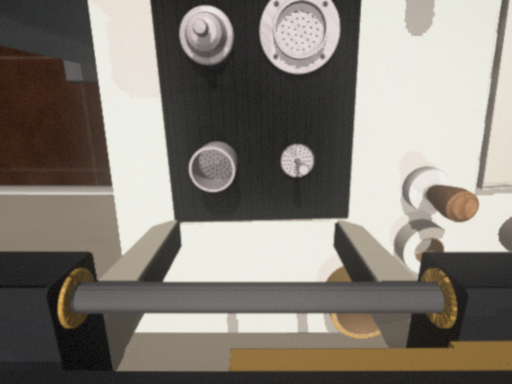

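The mat picture shows the lid knob at (200,28), plate (299,35), chamber mouth (213,167) and press (297,161). Before going on I'll check the cup's seating more exactly.

```bash
python3 - <<'E'
from h import *
d=load("w3");im=d["image"][:,:,::-1].copy()
def circ(c,z,r): t=np.linspace(0,2*np.pi,120);return np.c_[c[0]+r*np.cos(t),c[1]+r*np.sin(t),0*t+z]
S=6;x0,y0=200,105
o=cv2.resize(im[y0:y0+100,x0:x0+120],None,fx=S,fy=S,interpolation=cv2.INTER_CUBIC)
hsv=cv2.cvtColor(d["image"],cv2.COLOR_RGB2HSV);m=cv2.inRange(hsv,(5,110,50),(18,255,255));m[:,:200]=0;m[:,320:]=0;m[:100]=0;m[215:]=0
ct=max(cv2.findContours(m,0,1)[0],key=cv2.contourArea);p=cv2.convexHull(ct)[:,0].astype(float)
P=np.array([onz(d,q,.011) for q in p]);e=cv2.fitEllipse(P[:,:2].astype(np.float32)*1000);print(e,cv2.minEnclosingCircle(P[:,:2].astype(np.float32)))
for c,z,r,col in(((.4874,.1214),.062,.03,(0,255,0)),((.4807,.1234),.062,.03,(255,0,0)),((e[0][0]/1e3,e[0][1]/1e3),.012,.06,(255,0,255))):
    q=((proj(d,circ(c,z,r))-[x0,y0]+.5)*S).astype(int);cv2.polylines(o,[q],True,col,1)
cv2.imwrite("pics/c4.png",o)
E
```

```text
((483.0025634765625, 124.58921813964844), (116.78167724609375, 117.06885528564453), 94.77428436279297) ((0.4829402267932892, 0.12449447065591812), 0.058776263147592545)
```

View pics/c4.png

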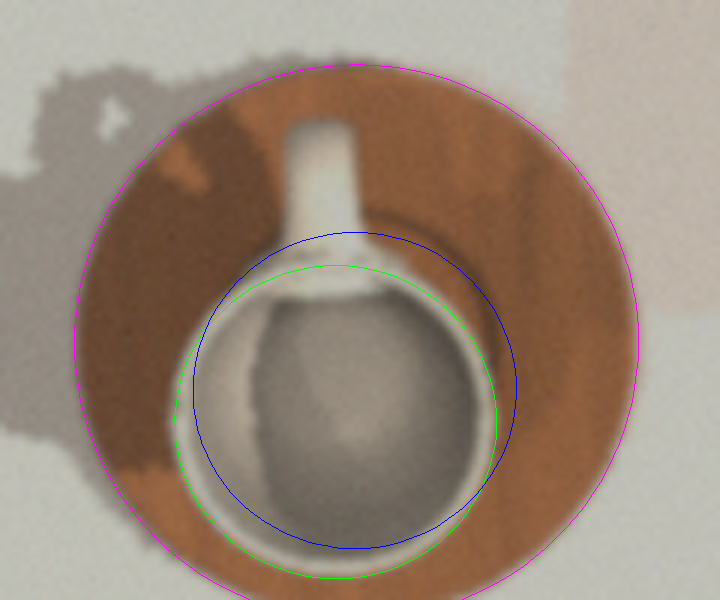

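The cup's foot lies within the recess: the rim circle is about 4–5 mm off the saucer's centre, upright and inside tolerance. Next is the plate.

Call:
shift_gripper([
  [0.5,0.15,0,0,0,0],
  [1,0.3,0,0,0,0],
  [1.45,0.46,0,0,0,0],
  [1.57,0.46,0,0,0,0],
  [1.57,0.46,0,0,0,0],
  [1.57,0.46,0,0,0,0],
])

```text
time_s: 11.35
tcp_pos: [0.5616, -0.1748, 0.2202]
tcp_rot: [[0.002, 1.0, -0.0], [1.0, -0.002, -0.001], [-0.001, -0.0, -1.0]]
wrist_force: [-0.2, -0.7, 0.2]
gripper_width: 0.0931
gripper_force: 0.0
```

```bash
cat >> h.py <<'E'
def blob(d,g,z,r,thr=90):
    """centre of the bright round thing near guess g (on plane z)"""
    u=proj(d,[*g,z])[0];R=np.linalg.norm(proj(d,[g[0]+r,g[1],z])[0]-u)*1.5
    m=(cv2.cvtColor(d["image"],cv2.COLOR_RGB2GRAY)>thr).astype(np.uint8)*255
    k=np.zeros_like(m);cv2.circle(k,tuple(int(x) for x in u),int(R),255,-1);m&=k
    m=cv2.morphologyEx(m,cv2.MORPH_OPEN,np.ones((3,3)))
    ct=max(cv2.findContours(m,0,1)[0],key=cv2.contourArea);p=cv2.convexHull(ct)[:,0].astype(float)
    P=np.array([onz(d,q,z) for q in p]);e=cv2.fitEllipse(P[:,:2].astype(np.float32)*1000);return np.round(e[0],1),np.round(e[1],1)
E
python3 - <<'E'
from h import *
d=snap("wrist","w5");a=load("sc");w=load("w4");s=arm.state()
print("matcorner",tri([ray(a,(327,95)),ray(w,(174,221))]),tri([ray(a,(247,92)),ray(w,(347,217))]))
for thr in(70,90,110):print(blob(d,(.562,-.172),.0085,.046,thr),blob(a,(.562,-.172),.0085,.046,thr))
print(s["tcp_pos"],tri([ray(a,(267,155)),ray(w,(299,35))]))
cv2.imwrite("pics/w5c.png",d["image"][:300,:,::-1])
E
```

```text
matcorner (array([ 0.4011, -0.4099,  0.0033]), [0.0023, 0.0023]) (array([ 0.6392, -0.4005,  0.005 ]), [0.0024, 0.0024])
(array([ 565.9, -172.5]), array([94.9, 95.3])) (array([ 563.5, -175.6]), array([92.6, 95. ]))
(array([ 565.8, -172.6]), array([93.9, 94.1])) (array([ 563.2, -175.3]), array([91. , 94.5]))
(array([ 565.8, -172.6]), array([93. , 93.3])) (array([ 563.4, -175.3]), array([90.9, 93. ]))
[ 0.56166361 -0.17496818  0.22016106] (array([ 0.5639, -0.1765,  0.0107]), [0.0018, 0.0018])
```

View pics/w5c.png

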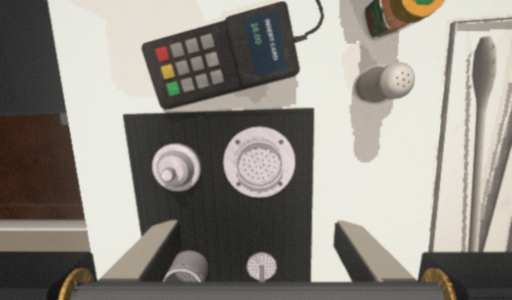

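The plate is centred near (259,160) in this crop, with the lid at (176,168) and the mat corner dots agreeing with a mat about 3–4 mm thick.

Call:
shift_gripper([
  [0.013,0.039,0.5,0,0,0],
  [0.013,0.039,1,0,0,0],
  [0.013,0.039,1.4,0,0,0],
  [0.013,0.039,1.7,0,0,0],
  [0.013,0.039,1.9,0,0,0],
  [0.013,0.039,2,0,0,0],
  [0.013,0.039,2,0,0,0],
  [0.013,0.039,2,0,0,0],
], finger_gap=0.075)

```text
time_s: 12.4
tcp_pos: [0.5665, -0.1724, 0.0209]
tcp_rot: [[0.0, 1.0, 0.001], [1.0, -0.0, -0.0], [-0.0, 0.001, -1.0]]
wrist_force: [0.0, 0.1, -0.1]
gripper_width: 0.0751
gripper_force: 0.0
```

Call:
shift_gripper([
  [0,0,0.02,0,0,0],
  [0,0,0.04,0,0,0],
  [0,0,0.04,0,0,0],
  [0,0,0.04,0,0,0],
])

```text
time_s: 12.9
tcp_pos: [0.5662, -0.1719, 0.0162]
tcp_rot: [[-0.0, 1.0, 0.0], [1.0, 0.0, -0.0], [-0.0, 0.0, -1.0]]
wrist_force: [-1.4, -0.2, -0.6]
gripper_width: 0.0749
gripper_force: 0.0
```

Call:
shift_gripper([
  [0,0,0.01,0,0,0],
  [0,0,0.02,0,0,0],
  [0,0,0.02,0,0,0],
  [0,0,0.02,0,0,0],
])

```text
time_s: 13.4
tcp_pos: [0.5661, -0.1719, 0.0141]
tcp_rot: [[-0.0, 1.0, -0.0], [1.0, 0.0, -0.0], [-0.0, -0.0, -1.0]]
wrist_force: [1.4, -0.3, -0.7]
gripper_width: 0.0753
gripper_force: 0.0
```

Call:
shift_gripper([
  [0,0,0.01,0,0,0],
  [0,0,0.02,0,0,0],
  [0,0,0.02,0,0,0],
  [0,0,0.02,0,0,0],
])

```text
time_s: 13.9
tcp_pos: [0.5661, -0.1719, 0.0121]
tcp_rot: [[-0.0, 1.0, -0.0], [1.0, 0.0, -0.0], [-0.0, -0.0, -1.0]]
wrist_force: [-0.9, 0.3, -0.0]
gripper_width: 0.0751
gripper_force: 0.0
```

Call:
shift_gripper([
  [0,0,0,0,0,0],
  [0,0,0,0,0,0],
  [0,0,0,0,0,0],
  [0,0,0,0,0,0],
  [0,0,0,0,0,0],
], finger_gap=0.05)

```text
time_s: 14.52
tcp_pos: [0.566, -0.1719, 0.0121]
tcp_rot: [[0.0, 1.0, -0.0], [1.0, -0.0, -0.0], [-0.0, -0.0, -1.0]]
wrist_force: [-0.5, 0.3, 0.4]
gripper_width: 0.0604
gripper_force: 30.0
```

Call:
shift_gripper([
  [0,0,0,0,0,0],
  [0,0,0,0,0,0],
  [0,0,0,0,0,0],
  [0,0,0,0,0,-0.18],
  [0,0,0,0,0,-0.36],
  [0,0,0,0,0,-0.54],
  [0,0,0,0,0,-0.72],
  [0,0,0,0,0,-0.9],
  [0,0,0,0,0,-1.08],
  [0,0,0,0,0,-1.26],
  [0,0,0,0,0,-1.44],
  [0,0,0,0,0,-1.57],
  [0,0,0,0,0,-1.57],
  [0,0,0,0,0,-1.57],
  [0,0,0,0,0,-1.57],
], finger_gap=0.075)

```text
time_s: 16.4
tcp_pos: [0.5662, -0.1718, 0.0122]
tcp_rot: [[-1.0, 0.002, 0.0], [0.002, 1.0, -0.0], [-0.0, -0.0, -1.0]]
wrist_force: [-0.7, 1.0, -0.0]
gripper_width: 0.0748
gripper_force: 0.0
```

Call:
shift_gripper([
  [0,0,0,0,0,0],
  [0,0,0,0,0,0],
  [0,0,0,0,0,0],
  [0,0,0,0,0,0],
  [0,0,0,0,0,0],
  [0,0,0,0,0,0],
], finger_gap=0.05)

```text
time_s: 17.15
tcp_pos: [0.5661, -0.1718, 0.0121]
tcp_rot: [[-1.0, 0.001, 0.0], [0.001, 1.0, 0.0], [-0.0, 0.0, -1.0]]
wrist_force: [-0.9, 0.0, 0.8]
gripper_width: 0.0606
gripper_force: 30.0
```

```bash
python3 -c "
from h import *
print(arm.state()['q'].round(2))"
```

```text
[ 0.49  0.77 -0.44  2.03  0.68  0.49  1.12]
```

Call:
shift_gripper([
  [0,0,-0.1,0,0,0],
  [0,0,-0.3,0,0,0],
  [0,0,-0.7,0,0,0],
  [0,0,-1.2,0,0,0],
  [0.12,0.45,-1.2,0,0,0],
  [0.24,0.9,-1.2,0,0,0],
  [0.36,1.35,-1.2,0,0,0],
  [0.48,1.8,-1.2,0,0,0],
  [0.6,2.25,-1.2,0,0,0],
  [0.72,2.65,-1.2,0,0,0],
  [0.81,2.952,-1.2,0,0,0],
  [0.81,2.952,-1.2,0,0,0],
  [0.81,2.952,-1.1,0,0,0],
  [0.81,2.952,-0.9,0,0,0],
  [0.81,2.952,-0.7,0,0,0],
  [0.81,2.952,-0.7,0,0,0],
  [0.81,2.952,-0.7,0,0,0],
])

```text
time_s: 19.27
tcp_pos: [0.4855, 0.1227, 0.0822]
tcp_rot: [[-1.0, 0.002, -0.0], [0.002, 1.0, -0.0], [0.0, -0.0, -1.0]]
wrist_force: [-0.3, -0.6, -1.4]
gripper_width: 0.0604
gripper_force: 30.0
```

```bash
python3 - <<'E'
from h import *
s=arm.state();print(s["tcp_pos"])
snap("scene","s6");snap("side","d6")
w=snap("wrist","w6");cv2.imwrite("pics/w6.png",cv2.resize(w["image"][60:300,100:420,::-1],None,fx=2,fy=2))
E
```

```text
[0.48553705 0.12271646 0.08224969]
```

View pics/w6.png

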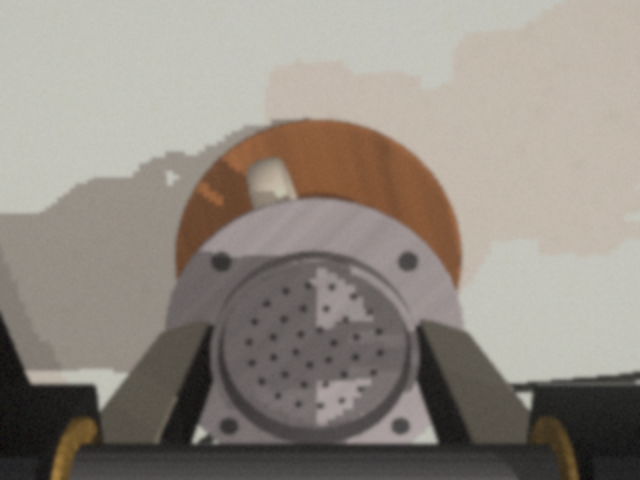

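The plate is gripped level over the cup. Its four holes are at crop pixels (221,262), (408,261), (229,426) and (400,426), and the diagonals give its centre.

```bash
python3 - <<'E'
from h import *
d=load("w6");a,b,c,e=[np.array([x/2+100-.25,y/2+60-.25,1]) for x,y in((221,262),(408,261),(229,426),(400,426))]
p=np.cross(np.cross(a,e),np.cross(b,c));p=p[:2]/p[2];s=arm.state()
c=onz(d,p,.0796);print(p,c,s["tcp_rot"].T@(c-s["tcp_pos"]))
E
```

```text
[256.87006079 233.46335179] [0.4884 0.1231 0.0796] [-2.62144479e-03 -5.43076616e-05  3.13705786e-03]
```

Call:
shift_gripper([
  [0,0,0.03,0,0,0],
  [0,0,0.06,0,0,0],
  [0,0,0.09,0,0,0],
  [0,0,0.09,0,0,0],
  [0,0,0.09,0,0,0],
])

```text
time_s: 20.05
tcp_pos: [0.4853, 0.1234, 0.0731]
tcp_rot: [[-1.0, 0.001, -0.0], [0.001, 1.0, -0.0], [0.0, -0.0, -1.0]]
wrist_force: [0.8, 0.1, -1.9]
gripper_width: 0.0604
gripper_force: 30.0
```

Call:
shift_gripper([
  [0.015,0,0.01,0,0,0],
  [0.015,0,0.03,0,0,0],
  [0.015,0,0.05,0,0,0],
  [0.015,0,0.05,0,0,0],
  [0.015,0,0.05,0,0,0],
])

```text
time_s: 20.68
tcp_pos: [0.4839, 0.1234, 0.0681]
tcp_rot: [[-1.0, 0.001, -0.0], [0.001, 1.0, -0.0], [0.0, -0.0, -1.0]]
wrist_force: [-0.4, 0.1, -1.1]
gripper_width: 0.0605
gripper_force: 30.0
```

Call:
shift_gripper([
  [0,0,0.01,0,0,0],
  [0,0,0.01,0,0,0],
  [0,0,0.01,0,0,0],
])

```text
time_s: 21.05
tcp_pos: [0.4839, 0.1234, 0.0671]
tcp_rot: [[-1.0, 0.001, 0.0], [0.001, 1.0, -0.0], [-0.0, -0.0, -1.0]]
wrist_force: [0.0, 0.5, -1.2]
gripper_width: 0.0605
gripper_force: 30.0
```

No contact yet, so the boss is already inside the mouth (nothing at 4 mm high). Continue gently.

Converted, 0.001 m is 0.01.

Call:
shift_gripper([
  [0,0,0.01,0,0,0],
  [0,0,0.01,0,0,0],
  [0,0,0.01,0,0,0],
])

```text
time_s: 21.42
tcp_pos: [0.4839, 0.1234, 0.0661]
tcp_rot: [[-1.0, 0.001, -0.0], [0.001, 1.0, -0.0], [0.0, -0.0, -1.0]]
wrist_force: [-0.7, -0.5, -0.7]
gripper_width: 0.0601
gripper_force: 30.0
```

Call:
shift_gripper([
  [0,0,0.01,0,0,0],
  [0,0,0.01,0,0,0],
  [0,0,0.01,0,0,0],
])

```text
time_s: 21.8
tcp_pos: [0.4838, 0.1234, 0.0651]
tcp_rot: [[-1.0, 0.001, -0.0], [0.001, 1.0, -0.0], [0.0, -0.0, -1.0]]
wrist_force: [0.8, 0.2, -0.7]
gripper_width: 0.0603
gripper_force: 30.0
```

Converted, 0.001 m is 0.01.

Call:
shift_gripper([
  [0,0,0.01,0,0,0],
  [0,0,0.01,0,0,0],
  [0,0,0.01,0,0,0],
])

```text
time_s: 22.18
tcp_pos: [0.4839, 0.1235, 0.0644]
tcp_rot: [[-1.0, 0.001, 0.0], [0.001, 1.0, 0.0], [-0.0, 0.0, -1.0]]
wrist_force: [-0.4, -0.0, 5.4]
gripper_width: 0.0604
gripper_force: 30.0
```

Call:
shift_gripper([
  [0,0,0.01,0,0,0],
  [0,0,0.01,0,0,0],
  [0,0,0.01,0,0,0],
])

```text
time_s: 22.55
tcp_pos: [0.4842, 0.1235, 0.0642]
tcp_rot: [[-1.0, 0.001, 0.002], [0.001, 1.0, -0.0], [-0.002, -0.0, -1.0]]
wrist_force: [-2.5, -1.3, 18.4]
gripper_width: 0.0605
gripper_force: 30.0
```

Call:
shift_gripper([
  [0,0,-0.012,0,0,0],
  [0,0,-0.012,0,0,0],
  [0,0,-0.012,0,0,0],
])

```text
time_s: 22.92
tcp_pos: [0.484, 0.1235, 0.0644]
tcp_rot: [[-1.0, 0.001, 0.0], [0.001, 1.0, 0.0], [-0.0, 0.0, -1.0]]
wrist_force: [-1.3, 0.0, 5.5]
gripper_width: 0.0606
gripper_force: 30.0
```

Call:
shift_gripper([
  [0,0,0,0,0,0],
  [0,0,0,0,0,0],
  [0,0,0,0,0,0],
  [0,0,0,0,0,0],
], finger_gap=0.08)

```text
time_s: 23.42
tcp_pos: [0.4838, 0.1233, 0.0642]
tcp_rot: [[-1.0, 0.001, -0.0], [0.001, 1.0, -0.0], [0.0, -0.0, -1.0]]
wrist_force: [-0.4, 0.1, 0.9]
gripper_width: 0.0798
gripper_force: 0.7
```

Call:
shift_gripper([
  [0,0,-0.1,0,0,0],
  [0,0,-0.4,0,0,0],
  [0,0,-0.8,0,0,0],
  [0,0,-1.2,0,0,0],
  [0,0,-1.55,0,0,0],
  [0,0,-1.55,0,0,0],
  [0,0,-1.55,0,0,0],
], finger_gap=0.08)

```text
time_s: 24.3
tcp_pos: [0.4835, 0.1229, 0.2191]
tcp_rot: [[-1.0, 0.001, -0.0], [0.001, 1.0, -0.0], [0.0, -0.0, -1.0]]
wrist_force: [-0.0, -0.3, -0.3]
gripper_width: 0.0804
gripper_force: 0.0
```

```bash
python3 - <<'E'
from h import *
d=snap("wrist","w7");a=snap("scene","s7");snap("side","d7")
c=np.hstack([cv2.resize(d["image"][80:240,160:360,::-1],(500,400)),cv2.resize(a["image"][210:310,240:340,::-1],(400,400))[:,:300]]);cv2.imwrite("pics/c7.png",c)
E
```

```text
(no output)
```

View pics/c7.png

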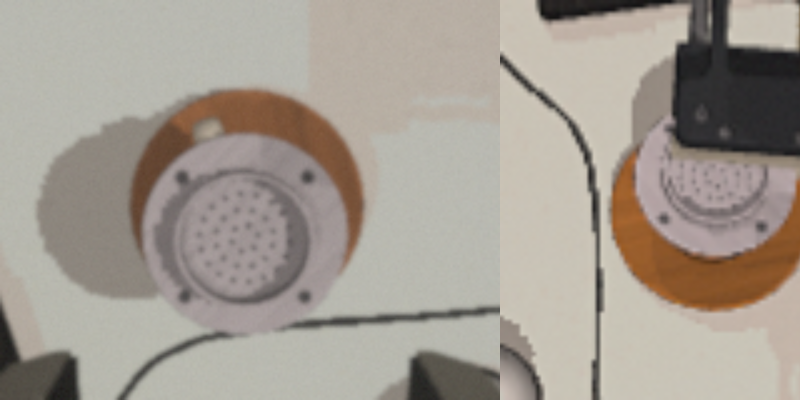

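The plate lies level on the cup, collar up; its holes in the crop are at (182,178), (308,177), (185,296) and (305,296).

```bash
python3 - <<'E'
from h import *
d=load("w7");a,b,c,e=[np.array([(x+.5)/2.5+160-.5,(y+.5)/2.5+80-.5,1]) for x,y in((182,178),(308,177),(185,296),(305,296))]
p=np.cross(np.cross(a,e),np.cross(b,c));p=p[:2]/p[2];c=onz(d,p,.0645);s=arm.state()
R=s["tcp_rot"];print("bias tool",R.T@(c-[.4839,.1234,.0645]))
a=load("sc");w=load("w4");w5=load("w5")
print("chamber",onz(w,(213,167),.0555),onz(a,(307,104),.0555), tri([ray(a,(307,104)),ray(w,(213,167))]))
print("press knob/disc",onz(w,(297,160),.0105),onz(a,(269,113),.0105))
print("lid knob",onz(w5,(168,173),.054),onz(w,(200,28),.054),tri([ray(w5,(168,173)),ray(w,(200,28))]))
for n in("w4","w5"):
    d=load(n);print(n,"press",blob(d,(.568,-.327),.0085,.021,100),"chamber",blob(d,(.462,-.33),.04,.03,100),"lid",blob(d,(.462,-.175),.0055,.031,100))
E
```

```text
bias tool [-1.49985183e-03  3.00724858e-04 -3.00614655e-06]
chamber [ 0.468  -0.3217  0.0555] [ 0.4624 -0.326   0.0555] (array([ 0.4658, -0.321 ,  0.0606]), [0.003, 0.003])
press knob/disc [ 0.569  -0.3218  0.0105] [ 0.5665 -0.3208  0.0105]
lid knob [ 0.4613 -0.1752  0.054 ] [ 0.4601 -0.1792  0.054 ] (array([ 0.4586, -0.1773,  0.0451]), [0.0, 0.0])
w4 press (array([ 569.1, -322.7]), array([42.8, 43.6])) chamber (array([ 465. , -325.5]), array([55.3, 63. ])) lid (array([ 458.3, -175.7]), array([62.5, 63.1]))
w5 press (array([ 569.2, -323.4]), array([42.4, 46.3])) chamber (array([ 468.5, -306.2]), array([46.4, 57.5])) lid (array([ 457.2, -178.9]), array([62.6, 64.3]))
```

Careful with the scale: shifts go in units of 100 mm. That gives: -0.4434 m is -4.434, 0.08 m is 0.8.

Call:
shift_gripper([
  [0,-0.5,0,0,0,0],
  [0,-1.05,0,0,0,0],
  [0.05,-1.6,0,0,0,0],
  [0.1,-2.15,0,0,0,0],
  [0.16,-2.7,0,0,0,0],
  [0.16,-3.25,0,0,0,0],
  [0.16,-3.8,0,0,0,0],
  [0.16,-4.25,0,0,0,0],
  [0.16,-4.434,0,0,0,0],
  [0.16,-4.434,0,0,0,0],
  [0.16,-4.434,0.4,0,0,0],
  [0.16,-4.434,0.8,0,0,0],
  [0.16,-4.434,1.1,0,0,0],
  [0.16,-4.434,1.2,0,0,0],
  [0.16,-4.434,1.2,0,0,0],
  [0.16,-4.434,1.2,0,0,0],
], finger_gap=0.085)

```text
time_s: 26.45
tcp_pos: [0.4683, -0.3197, 0.1005]
tcp_rot: [[-1.0, 0.0, 0.001], [0.0, 1.0, -0.001], [-0.001, -0.001, -1.0]]
wrist_force: [0.1, -0.0, 0.3]
gripper_width: 0.0852
gripper_force: 0.0
```

```bash
python3 - <<'E'
from h import *
w=snap("wrist","w8")
o,v=ray(w,(256,190));cv2.imwrite("pics/c8.png",cv2.resize(w["image"][100:300,130:390,::-1],None,fx=2,fy=2))
s=arm.state();print(s["q"].round(2),proj(w,[[.467,-.3205,.0555],[.467,-.3205,.0055]]))
E
```

```text
[ 0.85  0.62 -0.52  2.04  0.53  0.61  1.54] [[255.92677967 204.97154305]
 [256.15195994 186.7118203 ]]
```

View pics/c8.png

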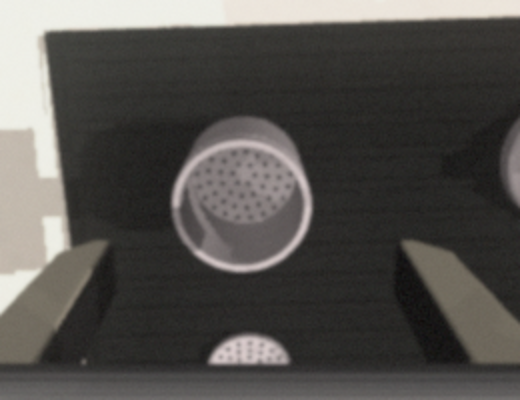

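Chamber's rim centre is at crop (242,205), i.e. about 4 mm left and 2 mm up of the prediction; I correct and grip.

Converted, 0.075 m is 0.75, 0.065 m is 0.65.

Call:
shift_gripper([
  [0.04,-0.04,0.2,0,0,0],
  [0.04,-0.04,0.45,0,0,0],
  [0.04,-0.04,0.65,0,0,0],
  [0.04,-0.04,0.75,0,0,0],
  [0.04,-0.04,0.75,0,0,0],
  [0.04,-0.04,0.75,0,0,0],
])

```text
time_s: 27.25
tcp_pos: [0.4639, -0.3242, 0.0251]
tcp_rot: [[-1.0, 0.001, 0.001], [0.001, 1.0, -0.001], [-0.001, -0.001, -1.0]]
wrist_force: [0.3, -0.5, 0.4]
gripper_width: 0.085
gripper_force: 0.0
```

Call:
shift_gripper([
  [0,0,0,0,0,0],
  [0,0,0,0,0,0],
  [0,0,0,0,0,0],
  [0,0,0,0,0,0],
  [0,0,0,0,0,0],
  [0,0,0,0,0,0],
], finger_gap=0.04)

```text
time_s: 28.0
tcp_pos: [0.4635, -0.3241, 0.0244]
tcp_rot: [[-1.0, 0.001, 0.0], [0.001, 1.0, -0.0], [-0.0, -0.0, -1.0]]
wrist_force: [-0.3, 0.4, 2.9]
gripper_width: 0.0519
gripper_force: 30.0
```

Call:
shift_gripper([
  [0,0,0,0,0,0],
  [0,0,0,0,0,0],
  [0,0,0,0,0,0],
  [0,0,0,0,0,0.18],
  [0,0,0,0,0,0.36],
  [0,0,0,0,0,0.54],
  [0,0,0,0,0,0.72],
  [0,0,0,0,0,0.9],
  [0,0,0,0,0,1.08],
  [0,0,0,0,0,1.26],
  [0,0,0,0,0,1.44],
  [0,0,0,0,0,1.57],
  [0,0,0,0,0,1.57],
  [0,0,0,0,0,1.57],
  [0,0,0,0,0,1.57],
], finger_gap=0.075)

```text
time_s: 29.88
tcp_pos: [0.4634, -0.3241, 0.0243]
tcp_rot: [[-0.002, 1.0, 0.0], [1.0, 0.002, 0.0], [0.0, 0.0, -1.0]]
wrist_force: [-0.5, 0.3, -1.2]
gripper_width: 0.0751
gripper_force: 0.0
```

Call:
shift_gripper([
  [0,0,0,0,0,0],
  [0,0,0,0,0,0],
  [0,0,0,0,0,0],
  [0,0,0,0,0,0],
  [0,0,0,0,0,0],
  [0,0,0,0,0,0],
], finger_gap=0.04)

```text
time_s: 30.62
tcp_pos: [0.4636, -0.3241, 0.0244]
tcp_rot: [[0.0, 1.0, 0.0], [1.0, -0.0, -0.0], [-0.0, 0.0, -1.0]]
wrist_force: [0.2, -0.3, -0.1]
gripper_width: 0.0517
gripper_force: 30.0
```

Converted, 0.4475 m is 4.475, -0.14 m is -1.4.

Call:
shift_gripper([
  [0,0,-0.1,0,0,0],
  [0,0,-0.4,0,0,0],
  [0,0,-0.9,0,0,0],
  [0,0,-1.4,0,0,0],
  [0.5,0.05,-1.4,0,0,0],
  [1.05,0.1,-1.4,0,0,0],
  [1.6,0.15,-1.4,0,0,0],
  [2.15,0.2,-1.4,0,0,0],
  [2.7,0.203,-1.4,0,0,0],
  [3.25,0.203,-1.4,0,0,0],
  [3.8,0.203,-1.4,0,0,0],
  [4.2,0.203,-1.4,0,0,0],
  [4.4,0.203,-1.4,0,0,0],
  [4.475,0.203,-1.4,0,0,0],
  [4.475,0.203,-1.2,0,0,0],
  [4.475,0.203,-0.9,0,0,0],
  [4.475,0.203,-0.73,0,0,0],
  [4.475,0.203,-0.73,0,0,0],
  [4.475,0.203,-0.73,0,0,0],
  [4.475,0.203,-0.73,0,0,0],
])

```text
time_s: 33.12
tcp_pos: [0.4843, 0.1234, 0.0982]
tcp_rot: [[0.0, 1.0, 0.001], [1.0, -0.0, 0.0], [0.0, 0.001, -1.0]]
wrist_force: [0.2, 0.1, -0.9]
gripper_width: 0.0518
gripper_force: 30.0
```

Call:
shift_gripper([
  [0,0,0.03,0,0,0],
  [0,0,0.06,0,0,0],
  [0,0,0.08,0,0,0],
  [0,0,0.08,0,0,0],
  [0,0,0.08,0,0,0],
])

```text
time_s: 33.75
tcp_pos: [0.4838, 0.1235, 0.0893]
tcp_rot: [[-0.0, 1.0, -0.0], [1.0, 0.0, -0.0], [-0.0, -0.0, -1.0]]
wrist_force: [-0.2, -0.9, -0.2]
gripper_width: 0.0519
gripper_force: 30.0
```

Call:
shift_gripper([
  [0,0,0.01,0,0,0],
  [0,0,0.02,0,0,0],
  [0,0,0.03,0,0,0],
  [0,0,0.03,0,0,0],
  [0,0,0.03,0,0,0],
])

```text
time_s: 34.38
tcp_pos: [0.4838, 0.1235, 0.0863]
tcp_rot: [[0.0, 1.0, 0.0], [1.0, -0.0, -0.0], [-0.0, 0.0, -1.0]]
wrist_force: [-0.4, 0.1, -1.5]
gripper_width: 0.0517
gripper_force: 30.0
```

Converted, 0.002 m is 0.02, 0.001 m is 0.01.

Call:
shift_gripper([
  [0,0,0.01,0,0,0],
  [0,0,0.02,0,0,0],
  [0,0,0.02,0,0,0],
  [0,0,0.02,0,0,0],
])

```text
time_s: 34.88
tcp_pos: [0.4838, 0.1235, 0.0843]
tcp_rot: [[-0.0, 1.0, -0.0], [1.0, 0.0, -0.0], [-0.0, -0.0, -1.0]]
wrist_force: [0.8, -0.1, -1.7]
gripper_width: 0.0516
gripper_force: 30.0
```

Call:
shift_gripper([
  [0,0,0.01,0,0,0],
  [0,0,0.01,0,0,0],
  [0,0,0.01,0,0,0],
])

```text
time_s: 35.25
tcp_pos: [0.4838, 0.1234, 0.0833]
tcp_rot: [[-0.0, 1.0, -0.0], [1.0, 0.0, -0.0], [-0.0, -0.0, -1.0]]
wrist_force: [0.8, -0.3, -0.9]
gripper_width: 0.052
gripper_force: 30.0
```

Call:
shift_gripper([
  [0,0,0.007,0,0,0],
  [0,0,0.007,0,0,0],
  [0,0,0.007,0,0,0],
])

```text
time_s: 35.62
tcp_pos: [0.4839, 0.1236, 0.0831]
tcp_rot: [[-0.0, 1.0, 0.0], [1.0, 0.0, 0.0], [0.0, 0.0, -1.0]]
wrist_force: [-0.8, -0.1, 6.9]
gripper_width: 0.052
gripper_force: 30.0
```

Call:
shift_gripper([
  [0,0,0,0,0,0],
  [0,0,0,0,0,0],
  [0,0,0,0,0,0],
  [0,0,0,0,0,0],
], finger_gap=0.08)

```text
time_s: 36.12
tcp_pos: [0.4838, 0.1235, 0.0825]
tcp_rot: [[0.0, 1.0, -0.0], [1.0, -0.0, -0.0], [-0.0, -0.0, -1.0]]
wrist_force: [0.5, -0.3, 0.2]
gripper_width: 0.0797
gripper_force: 0.0
```

Call:
shift_gripper([
  [0,0,-0.1,0,0,0],
  [0,0,-0.5,0,0,0],
  [0,0,-1,0,0,0],
  [0,0,-1.37,0,0,0],
  [-0.5,0.1,-1.37,0,0,0],
  [-1.05,0.2,-1.37,0,0,0],
  [-1.6,0.3,-1.37,0,0,0],
  [-2.15,0.4,-1.37,0,0,0],
  [-2.7,0.5,-1.37,0,0,0],
  [-3.25,0.6,-1.37,0,0,0],
  [-3.8,0.7,-1.37,0,0,0],
  [-4.25,0.8,-1.37,0,0,0],
  [-4.45,0.851,-1.37,0,0,0],
  [-4.45,0.851,-1.37,0,0,0],
  [-4.45,0.851,-1,0,0,0],
  [-4.45,0.851,-0.6,0,0,0],
  [-4.45,0.851,-0.37,0,0,0],
  [-4.45,0.851,-0.37,0,0,0],
  [-4.45,0.851,-0.37,0,0,0],
])

```text
time_s: 38.5
tcp_pos: [0.5696, -0.3204, 0.1208]
tcp_rot: [[-0.001, 1.0, 0.001], [1.0, 0.001, 0.0], [-0.0, 0.001, -1.0]]
wrist_force: [0.1, -0.4, 0.8]
gripper_width: 0.0804
gripper_force: 0.0
```

```bash
python3 - <<'E'
from h import *
w=snap("wrist","w9");s=arm.state()
for t in(90,110,130):print(blob(w,(.569,-.322),.0108,.021,t))
print(proj(w,[[.569,-.322,.066]]),s["tcp_pos"],s["q"].round(2))
cv2.imwrite("pics/c9.png",cv2.resize(w["image"][100:290,160:360,::-1],None,fx=3,fy=3))
E
```

```text
(array([ 568.9, -323.6]), array([41.7, 47.7]))
(array([ 568.7, -323.5]), array([41.4, 46.8]))
(array([ 568.8, -323.5]), array([40.8, 45.6]))
[[254.35632747 206.38244345]] [ 0.56968617 -0.32085321  0.12113001] [ 0.41  0.62  0.02  1.85 -0.02  0.66  0.45]
```

View pics/c9.png

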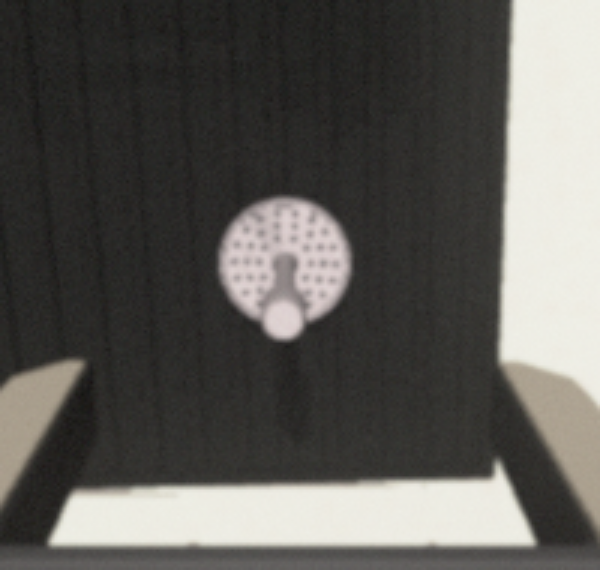

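The knob's top is at crop (284,320), i.e. pixel (254.5,206.5), matching my predicted position. The disc's centre is at crop (285,263).

Call:
shift_gripper([
  [0,-0.006,0.2,0,0,0],
  [0,-0.006,0.45,0,0,0],
  [0,-0.006,0.65,0,0,0],
  [0,-0.006,0.78,0,0,0],
  [0,-0.006,0.82,0,0,0],
  [0,-0.006,0.82,0,0,0],
  [0,-0.006,0.82,0,0,0],
], finger_gap=0.05)

```text
time_s: 39.42
tcp_pos: [0.5686, -0.3217, 0.0383]
tcp_rot: [[0.0, 1.0, 0.001], [1.0, -0.0, -0.0], [-0.0, 0.001, -1.0]]
wrist_force: [0.7, -0.2, 0.0]
gripper_width: 0.0501
gripper_force: 0.0
```

Call:
shift_gripper([
  [0,0,0,0,0,0],
  [0,0,0,0,0,0],
  [0,0,0,0,0,0],
  [0,0,0,0,0,0],
  [0,0,0,0,0,0],
  [0,0,0,0,0,0],
], finger_gap=0.005)

```text
time_s: 40.17
tcp_pos: [0.5682, -0.3215, 0.0376]
tcp_rot: [[0.0, 1.0, -0.0], [1.0, -0.0, 0.0], [0.0, -0.0, -1.0]]
wrist_force: [-0.1, 0.3, 0.6]
gripper_width: 0.0118
gripper_force: 30.0
```

Call:
shift_gripper([
  [0,0,0,0,0,0],
  [0,0,0,0,0,0],
  [0,0,0,0,0,0],
  [0,0,0,0,0,-0.18],
  [0,0,0,0,0,-0.36],
  [0,0,0,0,0,-0.54],
  [0,0,0,0,0,-0.72],
  [0,0,0,0,0,-0.9],
  [0,0,0,0,0,-1.08],
  [0,0,0,0,0,-1.26],
  [0,0,0,0,0,-1.44],
  [0,0,0,0,0,-1.57],
  [0,0,0,0,0,-1.57],
  [0,0,0,0,0,-1.57],
  [0,0,0,0,0,-1.57],
], finger_gap=0.04)

```text
time_s: 42.05
tcp_pos: [0.5684, -0.3215, 0.0377]
tcp_rot: [[-1.0, 0.002, 0.0], [0.002, 1.0, -0.0], [-0.0, -0.0, -1.0]]
wrist_force: [-1.1, 0.4, -0.8]
gripper_width: 0.04
gripper_force: 0.0
```

Call:
shift_gripper([
  [0,0,0,0,0,0],
  [0,0,0,0,0,0],
  [0,0,0,0,0,0],
  [0,0,0,0,0,0],
  [0,0,0,0,0,0],
  [0,0,0,0,0,0],
], finger_gap=0.005)

```text
time_s: 42.8
tcp_pos: [0.5682, -0.3215, 0.0376]
tcp_rot: [[-1.0, 0.001, -0.0], [0.001, 1.0, 0.0], [0.0, 0.0, -1.0]]
wrist_force: [-1.1, -0.5, -0.6]
gripper_width: 0.0112
gripper_force: 30.0
```

The fingers would foul the chamber's wall at this grip height, so I re-grip higher on the knob.

Converted, -0.0175 m is -0.175, -0.009 m is -0.09.

Call:
shift_gripper([
  [0,0,0,0,0,0],
  [0,0,0,0,0,0],
  [0,0,0,0,0,0],
  [0,0,-0.09,0,0,0],
  [0,0,-0.175,0,0,0],
  [0,0,-0.175,0,0,0],
  [0,0,-0.175,0,0,0],
], finger_gap=0.03)

```text
time_s: 43.68
tcp_pos: [0.5683, -0.3216, 0.0553]
tcp_rot: [[-1.0, 0.001, 0.0], [0.001, 1.0, -0.0], [-0.0, -0.0, -1.0]]
wrist_force: [-0.1, -0.9, 0.5]
gripper_width: 0.0299
gripper_force: 0.0
```

Call:
shift_gripper([
  [0,0,0,0,0,0],
  [0,0,0,0,0,0],
  [0,0,0,0,0,0],
  [0,0,0,0,0,0],
  [0,0,0,0,0,0],
], finger_gap=0.005)

```text
time_s: 44.3
tcp_pos: [0.5682, -0.3214, 0.055]
tcp_rot: [[-1.0, 0.001, -0.0], [0.001, 1.0, 0.0], [0.0, 0.0, -1.0]]
wrist_force: [-0.0, -0.1, -1.1]
gripper_width: 0.0114
gripper_force: 30.0
```

Call:
shift_gripper([
  [0,0,-0.1,0,0,0],
  [0,0,-0.4,0,0,0],
  [0,0,-0.9,0,0,0],
  [0,0,-1.4,0,0,0],
  [0.1,0.5,-1.4,0,0,0],
  [0.2,1.05,-1.4,0,0,0],
  [0.3,1.6,-1.4,0,0,0],
  [0.4,2.15,-1.4,0,0,0],
  [0.5,2.7,-1.4,0,0,0],
  [0.6,3.25,-1.4,0,0,0],
  [0.7,3.8,-1.4,0,0,0],
  [0.8,4.2,-1.4,0,0,0],
  [0.847,4.4,-1.4,0,0,0],
  [0.847,4.45,-1.4,0,0,0],
  [0.847,4.45,-1.4,0,0,0],
  [0.847,4.45,-1.4,0,0,0],
  [0.847,4.45,-1.4,0,0,0],
])

```text
time_s: 46.42
tcp_pos: [0.4842, 0.1225, 0.1951]
tcp_rot: [[-1.0, 0.002, -0.0], [0.002, 1.0, -0.0], [0.0, -0.0, -1.0]]
wrist_force: [-0.5, 0.1, -0.5]
gripper_width: 0.0112
gripper_force: 30.0
```

```bash
python3 - <<'E'
from h import *
snap("wrist","w10");print(arm.state()["tcp_pos"])
E
```

```text
[0.48412485 0.12273914 0.19505233]
```

Converted, 0.028 m is 0.28, 0.02 m is 0.2.

Call:
shift_gripper([
  [0,0,0.1,0,0,0],
  [0,0,0.2,0,0,0],
  [0,0,0.28,0,0,0],
  [0,0,0.28,0,0,0],
  [0,0,0.28,0,0,0],
])

```text
time_s: 47.1
tcp_pos: [0.484, 0.1237, 0.1671]
tcp_rot: [[-1.0, 0.0, -0.0], [0.0, 1.0, 0.0], [0.0, 0.0, -1.0]]
wrist_force: [-0.1, 0.4, -0.8]
gripper_width: 0.0112
gripper_force: 30.0
```

Call:
shift_gripper([
  [0,0,0.05,0,0,0],
  [0,0,0.1,0,0,0],
  [0,0,0.1,0,0,0],
  [0,0,0.1,0,0,0],
])

```text
time_s: 47.6
tcp_pos: [0.4839, 0.1236, 0.1571]
tcp_rot: [[-1.0, 0.001, -0.0], [0.001, 1.0, -0.0], [0.0, -0.0, -1.0]]
wrist_force: [0.3, 1.2, 0.1]
gripper_width: 0.011
gripper_force: 30.0
```

Disc is inside the chamber mouth (no contact, 6 mm below the rim).

Converted, 0.036 m is 0.36, 0.03 m is 0.3.

Call:
shift_gripper([
  [0,0,0.1,0,0,0],
  [0,0,0.2,0,0,0],
  [0,0,0.3,0,0,0],
  [0,0,0.36,0,0,0],
  [0,0,0.36,0,0,0],
  [0,0,0.36,0,0,0],
])

```text
time_s: 48.35
tcp_pos: [0.4841, 0.1237, 0.1212]
tcp_rot: [[-1.0, 0.001, 0.0], [0.001, 1.0, 0.0], [-0.0, 0.0, -1.0]]
wrist_force: [-0.6, 0.0, -0.8]
gripper_width: 0.0111
gripper_force: 30.0
```

Call:
shift_gripper([
  [0,0,0.01,0,0,0],
  [0,0,0.02,0,0,0],
  [0,0,0.02,0,0,0],
  [0,0,0.02,0,0,0],
])

```text
time_s: 48.85
tcp_pos: [0.484, 0.1236, 0.1192]
tcp_rot: [[-1.0, 0.001, 0.0], [0.001, 1.0, -0.0], [-0.0, -0.0, -1.0]]
wrist_force: [-0.7, 0.8, -0.0]
gripper_width: 0.0116
gripper_force: 30.0
```

Call:
shift_gripper([
  [0,0,0.01,0,0,0],
  [0,0,0.015,0,0,0],
  [0,0,0.015,0,0,0],
  [0,0,0.015,0,0,0],
])

```text
time_s: 49.35
tcp_pos: [0.4839, 0.1236, 0.1176]
tcp_rot: [[-1.0, 0.001, -0.0], [0.001, 1.0, -0.0], [0.0, -0.0, -1.0]]
wrist_force: [0.4, -0.4, -0.7]
gripper_width: 0.0113
gripper_force: 30.0
```

Converted, 0.0012 m is 0.012, 0.0007 m is 0.007.

Call:
shift_gripper([
  [0,0,0.007,0,0,0],
  [0,0,0.012,0,0,0],
  [0,0,0.012,0,0,0],
  [0,0,0.012,0,0,0],
])

```text
time_s: 49.85
tcp_pos: [0.484, 0.1235, 0.1165]
tcp_rot: [[-1.0, 0.001, 0.0], [0.001, 1.0, -0.0], [-0.0, -0.0, -1.0]]
wrist_force: [0.1, -0.0, 0.6]
gripper_width: 0.0114
gripper_force: 30.0
```

Call:
shift_gripper([
  [0,0,0,0,0,0],
  [0,0,0,0,0,0],
  [0,0,0,0,0,0],
], finger_gap=0.03)

```text
time_s: 50.22
tcp_pos: [0.484, 0.1235, 0.1164]
tcp_rot: [[-1.0, 0.001, -0.0], [0.001, 1.0, -0.0], [0.0, -0.0, -1.0]]
wrist_force: [-0.0, -0.3, -0.5]
gripper_width: 0.0296
gripper_force: 0.0
```

Call:
shift_gripper([
  [0,0,-0.1,0,0,0],
  [0,0,-0.3,0,0,0],
  [0,0,-0.7,0,0,0],
  [0,0,-1,0,0,0],
  [0,0,-1,0,0,0],
  [0,0,-1,0,0,0],
], finger_gap=0.06)

```text
time_s: 50.98
tcp_pos: [0.4837, 0.1232, 0.2162]
tcp_rot: [[-1.0, 0.001, -0.0], [0.001, 1.0, -0.0], [0.0, -0.0, -1.0]]
wrist_force: [-0.8, 0.5, -0.2]
gripper_width: 0.0598
gripper_force: 0.0
```

```bash
python3 - <<'E'
from h import *
w=snap("wrist","w11");s=arm.state();print(s["tcp_pos"])
# lid from the earlier wrist views, knob top at z .0563
g=cv2.cvtColor(w["image"],cv2.COLOR_RGB2GRAY)
p=proj(w,[[.4839,.1236,.1275]])[0];print(p)
x,y=p.astype(int);c=g[y-25:y+25,x-25:x+25];m=(c>150).astype(np.uint8);n,l,st,ce=cv2.connectedComponentsWithStats(m)
print([(st[i,4],(ce[i]+[x-25,y-25]).round(1)) for i in range(1,n) if st[i,4]>30])
E
```

```text
[0.48346683 0.12320738 0.21583114]
[257.35174645 190.40187208]
[(np.int32(32), array([236.8, 172.2])), (np.int32(73), array([256.9, 191. ])), (np.int32(304), array([254.2, 209.3]))]
```

Converted, -0.2992 m is -2.992, 0.0244 m is 0.244.

Call:
shift_gripper([
  [0.05,-0.5,0,0,0,0],
  [0.1,-1.05,0,0,0,0],
  [0.15,-1.6,0,0,0,0],
  [0.2,-2.15,0,0,0,0],
  [0.244,-2.7,0,0,0,0],
  [0.244,-2.9,0,0,0,0],
  [0.244,-2.992,0,0,0,0],
  [0.244,-2.992,0,0,0,0],
  [0.244,-2.992,0.4,0,0,0],
  [0.244,-2.992,0.7,0,0,0],
  [0.244,-2.992,0.9,0,0,0],
  [0.244,-2.992,0.9,0,0,0],
  [0.244,-2.992,0.9,0,0,0],
])

```text
time_s: 52.65
tcp_pos: [0.4598, -0.1747, 0.127]
tcp_rot: [[-1.0, -0.001, 0.001], [-0.001, 1.0, 0.0], [-0.001, 0.0, -1.0]]
wrist_force: [-0.2, 0.7, -0.5]
gripper_width: 0.0597
gripper_force: 0.0
```

```bash
python3 - <<'E'
from h import *
w=snap("wrist","w12");s=arm.state();print(s["tcp_pos"])
for t in(80,100,120):print(blob(w,(.459,-.176),.0055,.0305,t),blob(w,(.459,-.176),.012,.0305,t))
g=cv2.cvtColor(w["image"],cv2.COLOR_RGB2GRAY)
for Z in(.0563,):
    x,y=proj(w,[[.459,-.176,Z]])[0];print(x,y)
x,y=int(x),int(y);c=cv2.medianBlur(g[y-30:y+31,x-30:x+31],3);print(c[::3,::3])
E
```

```text
[ 0.45990939 -0.17507752  0.12725364]
(array([ 461.4, -177.6]), array([64. , 65.4])) (array([ 459.7, -177.5]), array([62.6, 63.9]))
(array([ 461.4, -177.6]), array([63.3, 64.1])) (array([ 459.7, -177.6]), array([61.9, 62.7]))
(array([ 461.5, -177.5]), array([62.3, 63.5])) (array([ 459.8, -177.4]), array([60.9, 62. ]))
255.34185281468632 195.2925417213168
[[ 50 139 190 186 137 120 117 113 124 133 142 146 152 156 164 186 209 217
  184  57  46]
 [100 148 157 141 122 120 117 135 159 169 179 175 163 159 161 169 192 220
  214 126  48]
 [135 153 148 120 119 126 162 176 178 184 188 193 197 192 168 164 173 208
  216 193  61]
 [147 155 124 115 128 158 165 180 195 203 200 197 201 204 208 174 169 185
  215 216  93]
 [151 151 118 116 159 161 175 200 205 206 206 205 204 208 208 209 167 171
  211 217 143]
 [152 148 111 127 149 151 171 195 205 209 209 204 203 208 210 212 182 167
  209 216 156]
 [152 141 111 1
[... 620 characters left out ...]
3 160 189 186 150 153 160 163 168 174 174 175 195 208 198  94
   51  47  47]
 [ 43  43  42  51 136 191 195 194 179 181 182 184 198 203 201 169  76  48
   48  45  49]
 [ 46  44  45  45  48  72 137 177 190 198 200 194 185 149  95  52  50  48
   48  46  43]
 [ 45  46  46  45  45  46  49  48  63  81  81  65  53  50  50  48  49  47
   47  47  44]
 [ 40  42  41  44  44  45  44  43  44  46  44  45  45  45  46  46  45  46
   44  45  45]
 [ 41  43  42  43  45  44  45  44  44  46  45  45  45  46  47  47  47  46
   45  46  45]
 [ 43  42  43  41  43  43  43  44  47  44  47  46  47  46  45  44  45  46
   45  44  43]
 [ 44  42  43  44  45  46  43  47  45  44  46  46  45  47  46  48  45  47
   46  47  46]]
```

Converted, 0.0825 m is 0.825, -0.002 m is -0.02.

Call:
shift_gripper([
  [0.019,-0.02,0.2,0,0,0],
  [0.019,-0.02,0.45,0,0,0],
  [0.019,-0.02,0.65,0,0,0],
  [0.019,-0.02,0.78,0,0,0],
  [0.019,-0.02,0.825,0,0,0],
  [0.019,-0.02,0.825,0,0,0],
  [0.019,-0.02,0.825,0,0,0],
], finger_gap=0.05)

```text
time_s: 53.58
tcp_pos: [0.4578, -0.1778, 0.0445]
tcp_rot: [[-1.0, 0.001, 0.001], [0.001, 1.0, -0.0], [-0.001, -0.0, -1.0]]
wrist_force: [0.8, 0.5, 0.3]
gripper_width: 0.0497
gripper_force: 0.0
```

Call:
shift_gripper([
  [0,0,0,0,0,0],
  [0,0,0,0,0,0],
  [0,0,0,0,0,0],
  [0,0,0,0,0,0],
  [0,0,0,0,0,0],
  [0,0,0,0,0,0],
], finger_gap=0.008)

```text
time_s: 54.32
tcp_pos: [0.4574, -0.1776, 0.0439]
tcp_rot: [[-1.0, 0.001, -0.0], [0.001, 1.0, -0.0], [0.0, -0.0, -1.0]]
wrist_force: [-0.7, -0.4, 0.5]
gripper_width: 0.0145
gripper_force: 30.0
```

Call:
shift_gripper([
  [0,0,0,0,0,0],
  [0,0,0,0,0,0],
  [0,0,0,0,0,0],
  [0,0,0,0,0,0.18],
  [0,0,0,0,0,0.36],
  [0,0,0,0,0,0.54],
  [0,0,0,0,0,0.72],
  [0,0,0,0,0,0.9],
  [0,0,0,0,0,1.08],
  [0,0,0,0,0,1.26],
  [0,0,0,0,0,1.44],
  [0,0,0,0,0,1.57],
  [0,0,0,0,0,1.57],
  [0,0,0,0,0,1.57],
  [0,0,0,0,0,1.57],
], finger_gap=0.04)

```text
time_s: 56.2
tcp_pos: [0.4574, -0.1776, 0.0439]
tcp_rot: [[-0.002, 1.0, -0.0], [1.0, 0.002, 0.0], [0.0, -0.0, -1.0]]
wrist_force: [0.1, -0.3, 1.2]
gripper_width: 0.0402
gripper_force: 0.0
```

Call:
shift_gripper([
  [0,0,0,0,0,0],
  [0,0,0,0,0,0],
  [0,0,0,0,0,0],
  [0,0,0,0,0,0],
  [0,0,0,0,0,0],
  [0,0,0,0,0,0],
], finger_gap=0.008)

```text
time_s: 56.95
tcp_pos: [0.4573, -0.1776, 0.0439]
tcp_rot: [[0.0, 1.0, -0.0], [1.0, -0.0, -0.0], [-0.0, -0.0, -1.0]]
wrist_force: [0.5, 0.4, -1.1]
gripper_width: 0.0144
gripper_force: 30.0
```

Call:
shift_gripper([
  [0,0,-0.1,0,0,0],
  [0,0,-0.4,0,0,0],
  [0,0,-0.9,0,0,0],
  [0,0,-1.4,0,0,0],
  [0,0,-1.6,0,0,0],
  [0.5,0.05,-1.6,0,0,0],
  [1,0.1,-1.6,0,0,0],
  [1.5,0.15,-1.6,0,0,0],
  [2,0.2,-1.6,0,0,0],
  [2.5,0.266,-1.6,0,0,0],
  [2.85,0.266,-1.6,0,0,0],
  [3.011,0.266,-1.6,0,0,0],
  [3.011,0.266,-1.6,0,0,0],
  [3.011,0.266,-1.6,0,0,0],
  [3.011,0.266,-1.4,0,0,0],
  [3.011,0.266,-1.2,0,0,0],
  [3.011,0.266,-1.13,0,0,0],
  [3.011,0.266,-1.13,0,0,0],
  [3.011,0.266,-1.13,0,0,0],
])

```text
time_s: 59.32
tcp_pos: [0.4844, 0.1232, 0.1575]
tcp_rot: [[0.001, 1.0, 0.001], [1.0, -0.001, 0.0], [0.0, 0.001, -1.0]]
wrist_force: [-0.6, -0.2, -0.5]
gripper_width: 0.0146
gripper_force: 30.0
```

Call:
shift_gripper([
  [0,0,0.02,0,0,0],
  [0,0,0.04,0,0,0],
  [0,0,0.06,0,0,0],
  [0,0,0.06,0,0,0],
  [0,0,0.06,0,0,0],
])

```text
time_s: 59.95
tcp_pos: [0.484, 0.1235, 0.1509]
tcp_rot: [[-0.0, 1.0, -0.0], [1.0, 0.0, -0.0], [-0.0, -0.0, -1.0]]
wrist_force: [0.1, 0.1, -0.4]
gripper_width: 0.0144
gripper_force: 30.0
```

Skirt is over the rim without contact (lower edge ~1.7 mm below the rim). Go on.

Converted, 0.0055 m is 0.055, 0.004 m is 0.04.

Call:
shift_gripper([
  [0,0,0.02,0,0,0],
  [0,0,0.04,0,0,0],
  [0,0,0.055,0,0,0],
  [0,0,0.055,0,0,0],
  [0,0,0.055,0,0,0],
])

```text
time_s: 60.58
tcp_pos: [0.484, 0.1235, 0.1454]
tcp_rot: [[0.0, 1.0, -0.0], [1.0, -0.0, -0.0], [-0.0, -0.0, -1.0]]
wrist_force: [0.4, 0.2, -0.8]
gripper_width: 0.0146
gripper_force: 30.0
```

Call:
shift_gripper([
  [0,0,0.01,0,0,0],
  [0,0,0.015,0,0,0],
  [0,0,0.015,0,0,0],
  [0,0,0.015,0,0,0],
])

```text
time_s: 61.08
tcp_pos: [0.4842, 0.1236, 0.1441]
tcp_rot: [[-0.0, 1.0, 0.0], [1.0, 0.0, 0.0], [0.0, 0.0, -1.0]]
wrist_force: [-1.9, -0.9, 4.1]
gripper_width: 0.0145
gripper_force: 30.0
```

Seated exactly at the predicted 0.1441. Release and retreat.

Call:
shift_gripper([
  [0,0,0,0,0,0],
  [0,0,0,0,0,0],
  [0,0,0,0,0,0],
  [0,0,0,0,0,0],
], finger_gap=0.04)

```text
time_s: 61.58
tcp_pos: [0.484, 0.1235, 0.1438]
tcp_rot: [[-0.0, 1.0, -0.0], [1.0, 0.0, -0.0], [-0.0, -0.0, -1.0]]
wrist_force: [-0.4, 0.2, -0.5]
gripper_width: 0.0401
gripper_force: 0.0
```

Call:
shift_gripper([
  [0,0,-0.1,0,0,0],
  [0,0,-0.3,0,0,0],
  [0,0,-0.7,0,0,0],
  [0,0,-0.9,0,0,0],
  [0,0,-0.9,0,0,0],
  [0,0,-0.9,0,0,0],
  [0,0,-0.9,0,0,0],
  [0,0,-0.9,0,0,0],
])

```text
time_s: 62.58
tcp_pos: [0.4837, 0.1234, 0.2332]
tcp_rot: [[-0.0, 1.0, -0.001], [1.0, 0.0, -0.001], [-0.001, -0.001, -1.0]]
wrist_force: [1.1, -0.1, -0.5]
gripper_width: 0.0398
gripper_force: 0.0
```

```bash
python3 - <<'E'
from h import *
w=snap("wrist","w13");s=arm.state();print(s["tcp_pos"])
g=cv2.cvtColor(w["image"],cv2.COLOR_RGB2GRAY)
x,y=proj(w,[[.484,.1236,.1565]])[0];print(x,y);x,y=int(x),int(y)
print(cv2.medianBlur(g[y-24:y+25,x-24:x+25],3)[::4,::4])
E
```

```text
[0.48377082 0.1233992  0.23330771]
255.7558437384302 195.7624205341477
[[193 192 145 145 172 192 194 193 186 172 137 129 164]
 [195 160 137 175 188 190 199 197 189 179 171 126 126]
 [196 133 147 180 182 183 186 187 192 188 172 152 113]
 [199 124 168 180 179 179 175 170 186 186 173 156 106]
 [195 120 164 186 182 152 149 145 136 185 184 153 103]
 [190 132 155 184 188 148 191 190 155 173 185 147  94]
 [173 173 133 167 185 169 189 191 187 164 163 132 130]
 [154 176 148 143 165 138 183 185 159 149 129 108 170]
 [158 156 173 130 130 124 124 126 119 125 120 130 145]
 [159 160 154 137 129 130 124 123 123 127 128 139 157]
 [160 160 159 158 153 135 134 133 134 143 158 159 159]
 [162 160 160 158 159 158 159 157 158 157 159 158 159]
 [192 159 159 158 159 159 159 157 157 159 158 158 159]]
```

The knob shows up within about 2 px of where it should be, so the lid sits straight. Handing in.

```bash
python3 -c "
from plant import arm
print(arm.finish_job())"
```

```text
the job is handed in; nothing more can be done
None
```

The drip filter is set up on the saucer: cup, base plate, chamber, press and lid each placed and let go in that order; the job was handed in at about 63 s of the 125 s, with no verdict returned, and the jug, shaker and bell were left alone.

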